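# Latch a sample vial in the photometer's measuring position and start the reading

### The arm

A 6-joint arm with a two-finger parallel gripper is mounted at the origin on a cart in front of the work surface, level with it; the furniture and walls round the work are solid. World frame = base frame: x ahead of the robot, y to its left, z up, the work surface at z = 0. Lengths are in mm, angles in rad, forces in N, time in s.
With the tool pointing down it reaches from about 375 to 975 mm from the base axis. Payload 3.8 kg.
Tool frame: the origin (TCP) lies midway between the tips of the shut fingers; the grasp point (between the pads) lies 19 mm behind it; z points along the fingers, y is the direction in which the jaws open and shut (so a half turn about z gives the same grasp; the last joint's range is limited). The gripper opens to 88 mm and grips with 3 to 60 N. Pads are 18 mm wide; open, the fingers measure 123 mm over their backs; the gripper's body (75 mm by 187 mm) begins 45 mm behind the grasp point.
Start: joints at [1.18, 0.264, 1.604, -0, 1.274, -0.037], TCP at [233.861, 633.188, 238.706] pointing down, gripper open.
Joint ranges: [-2.63, 2.63], [-0.94, 2.18], [0.31, 2.57], [-1.31, 4.45], [0, 2.66], [-2.55, 2.55]. Speed limits (rad/s): [2.57, 2.57, 3.14, 3.14, 3.14, 3.14].

### API

Orientations are given as a rotation vector (axis times angle).
In Python, from bench import manip gives the robot as it stands.
- The arm moves only by the shell command python3 -m crank 'ROWS' [FORCE]. ROWS is JSON, a list of rows, each an object of numbers: "rx", "ry", "rz": the turn, a rotation vector about the tool's x, y, z scaled (see below); "dx", "dy", "dz": the shift along the tool's x, y, z scaled (see below); "grip": the opening, from 0 (shut) to 1 (fully open). In form: [{"rx": .., "ry": .., "rz": .., "dx": .., "dy": .., "dz": .., "grip": ..}, ...]. A call has 1 to 12 rows; each row is the pose to reach, as a shift and turn from the pose commanded when the call began, along the tool's axes at that moment; what a row does not reach only later rows make up. The controller multiplies each number of a shift by 0.8 m and each number of a turn by 30 degrees. A row lasts 1/8 s, in which the tool goes at most 62.5 mm and 10.7 degrees, less where a joint would pass 70% of its speed; a pose out of reach is approached as far as the arm can. A call with a number of a shift or a turn outside -1 to 1 is refused whole. A call with a gripper value outside its range is refused whole. The fingers move at their own pace and stop on an object; FORCE is the grip in N (left out, the last holds). Time passes only in rows, so rows that repeat a pose let the fingers close. It gives the time, the measured TCP pose, the force and the opening at its end, in the units of the state.
- manip.observe(): the state, without advancing time (a new reading comes with each control period).
- manip.snapshot(name): name is "scene" or "side" or "wrist"; returns the picture (400x640x3 uint8, red, green, blue); there is no depth.
- manip.camera_params(name): a dict with "mtx" (3x3 intrinsics, pixels), "k1" (the pictures are not rectified: a ray, as slopes to the right and down, at radius r is drawn at 1 + k1 r^2 times it, then the intrinsics apply), "rvec" (rotation vector, rad) and "tvec" (3), from world to camera coordinates, as OpenCV has them. Camera axes: x right, y down, z forward; pixel columns grow to the right and rows downward; lengths in mm; the calibration is good to about 2 mm. A picture is of the moment at which its call begins: read the wrist's pose just before it. camera_params takes no time and is no camera call; for the wrist camera it gives the pose at the moment of the call.
- manip.hand_in(): hands the job in, once; it reports no verdict.
The state is a dict: "clock": time; "q": joint angles; "qvel": joint speeds; "effort": joint torques, N m; "tcp_pos": TCP position; "tool_rot": TCP orientation; "force": force on the tool from outside, world axes, zero at the start; "torque": the same for the moment, N m; "width": opening from 0.0 (shut) to 1.0 (fully open).
Only numpy, scipy, OpenCV 4.12 (cv2) and the standard library are available. Lean on these libraries where they do the work, as an engineer would, in place of code of your own. Each camera call takes 0.05 s, during which the arm holds its last target. There are 200 camera calls.

### The job

The red-capped sample vial already sits in the photometer's sprung slide. With the fingertips push (do not grip) the front of the black thumb plate to move the slide in until the stop pin has dropped behind the slide's tooth, without ramming the slide against its end stop, then let go so that it springs back a little and stays latched on the pin with the vial in the light path. Only then press the green start key down and let it come up again; do not touch the vial, do not press the white zero key, and disturb nothing else on the bench.

Things in the scene. Friction and masses are not known exactly. Their poses are not given: they have to be found in the camera images.
- photometer: Vial photometer, fixed on the bench: base 280 x 180 mm (x -130 to 150, y -95 to 85 mm), white head 100 mm high (125 mm at the tilted display) with a dark tunnel, its front face at x = 0, low key console right front. Origin on the bench under the middle; x along the slide's travel into the tunnel, y left, z up. Nothing in front of the head is over 80 mm high
- sample_slide (a joint): Slide position in m, positive into the tunnel: 0 home (out), 0.048 latched on the stop pin (measuring position), 0.064 end stop. A spring returns it with 3 N at home to 7.5 N at the end stop. From 0.02 to 0.045 its tooth lifts the pin (2 N more); past about 0.050 the pin has dropped behind the tooth and the slide, let go, stays at 0.048. Let go earlier, it runs back to 0
- thumb_plate (a point): Centre of the pushing area on the front face of the slide's black ribbed thumb plate, 52 mm above the bench; moves with the slide. The plate is upright, 34 mm wide, 8 mm thick, from 16 to 76 mm above the bench; its face looks to -x of the photometer and is pushed along the photometer's +x
- nest (a point): Centre of the floor of the round pocket in the slide, 12 mm deep and 26.5 mm across, in which the sample vial stands; 95 mm behind the thumb plate's front face, 21 mm above the bench; moves with the slide
- stop_pin (a joint): Height of the sprung stop pin in m: 0 = down, about 0.006 while it rides over the slide's tooth. It moves by itself, driven by the slide
- stop_pin_knob (a point): Top of the yellow pull knob (18 mm across) on the vertical stop pin, 67 mm above the bench while the pin is down; it stands in a steel bracket to the left of the slide. It needs no touch
- start_key (a joint): Travel of the green start key in m: 0 = up, 0.004 = fully down; its spring takes 1.2 N to start and 3.6 N fully down, and brings it up again
- start_key_top (a point): Centre of the top of the green round start key, 22 mm across, 42 mm above the bench and 8 mm above the console; pressed straight down. It is the one nearer the robot of the two keys on the console, to the right of the slide
- zero_key (a joint): Travel of the white zero key in m: 0 = up, 0.004 = fully down. Not to be pressed
- zero_key_top (a point): Centre of the top of the white round zero key, as big and high as the start key and 50 mm behind it (towards the head)
- sample_vial: Red-capped glass vial, 24 mm across, 51 mm high, standing loose in the slide's pocket. Origin at the centre of its underside, z up
- blue_vial: Bystander: blue-capped vial, 24 mm across, 51 mm high, close to the right side of the photometer; origin under its centre
- black_vial: Bystander: black-capped vial, 24 mm across, 51 mm high, close to the right side of the photometer; origin under its centre
- beaker: Bystander: small glass beaker, 46 mm across, 58 mm high; origin under its centre
- wash_bottle: Bystander: white wash bottle with a red cap and a bent spout, 68 mm across, 232 mm high; origin under its centre
- bottle_buffer: Bystander: white bottle with a blue cap, 62 mm across, 125 mm high; origin under its centre

How it is judged:
By the outcome, as a careful person would: the job done as asked, in the order asked, and still so for the second after the job is handed in, with the robot touching nothing.
It also fails if it takes over 42 s, if anything falls off the work surface, if the arm or the gripper's body presses on something with over 40 N, if the wrist force passes 120 N, or if a joint passes its speed limit or range.

## Working session

There is one attempt and no reset: what is moved stays moved. The work goes in short steps, Python scripts to look and compute and a shell command to move; the robot and the scene stay as the last step left them, time stands still between calls to the robot, and variables do not carry over. Pictures are saved under pics/ and viewed, about 8 in all and at most 12, crops included, and the job is handed in when it is done.

```bash
mkdir -p pics; ls
python3 - <<'E'
from bench import manip
import cv2
print(manip.observe())
for n in ("scene","side"):
    print(n,manip.camera_params(n))
    cv2.imwrite(f"pics/{n}0.png",manip.snapshot(n)[:,:,::-1])
E
```

```text
pics
{'clock': 0.0, 'q': array([ 1.18011086e+00,  2.64702750e-01,  1.60533469e+00, -1.20551986e-05,
        1.27366963e+00, -3.68925530e-02]), 'qvel': array([-0.0013873 ,  0.00046307,  0.00026745,  0.0004165 , -0.00035359,
       -0.00174948]), 'effort': array([-8.31981542e-04, -5.02089393e+01, -3.56882787e+01,  7.28270249e-02,
        2.88927468e-02, -1.51637319e-04]), 'tcp_pos': array([233.5996026 , 632.56149307, 237.44317254]), 'tool_rot': array([-0.55276003, -3.09213559,  0.00324909]), 'force': array([-0.15928073,  0.35830341, -0.38251214]), 'torque': array([-0.03901213,  0.00145151,  0.01756192]), 'width': 0.9972886793141001}
scene {'mtx': array([[394.00334128,   0.        , 314.92613623],
       [  0.        , 394.00334128, 206.52243918],
       [  0.        ,   0.        ,   1.        ]]), 'k1': -0.1010627539671461, 'rvec': array([ 2.16203993, -0.88223901,  0.41746062]), 'tvec': array([-423.98551654,  307.12048742, 1100.1439969 ])}
side {'mtx': array([[405.14568021,   0.        , 319.28975062],
       [  0.        , 405.14568021, 203.10200529],
       [  0.        ,   0.        ,   1.        ]]), 'k1': 0.009749121926083815, 'rvec': array([ 1.93875166, -0.35515358,  0.21401651]), 'tvec': array([-520.70312321,  130.99577254, 1017.37732606])}
```

View pics/scene0.png

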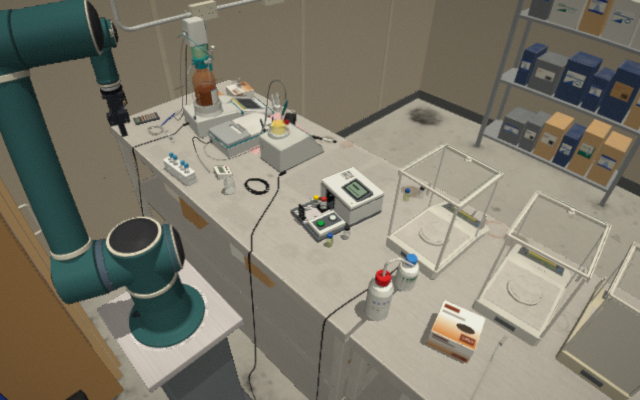

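View pics/side0.png

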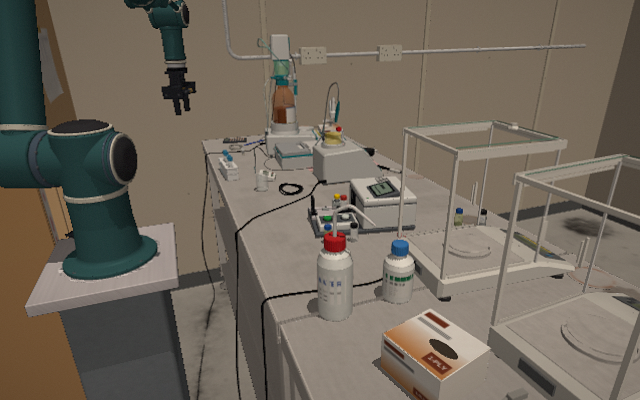

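The scene view shows the photometer around (340,205), with the thumb plate at about (297,210) and the green key near (322,225). The side view shows it around (365,205), partly hidden by the wash bottle's spout. I'll enlarge both.

Run:
```python
import cv2,numpy as np
a=cv2.imread("pics/scene0.png")[160:255,280:390]; b=cv2.imread("pics/side0.png")[170:245,300:420]
a=cv2.resize(a,None,fx=7,fy=6,interpolation=cv2.INTER_CUBIC)[:570,:770]
cv2.imwrite("pics/c1.png",a)
cv2.imwrite("pics/c2.png",cv2.resize(b,None,fx=6,fy=6,interpolation=cv2.INTER_CUBIC))
```

```text
(no output)
```

View pics/c1.png

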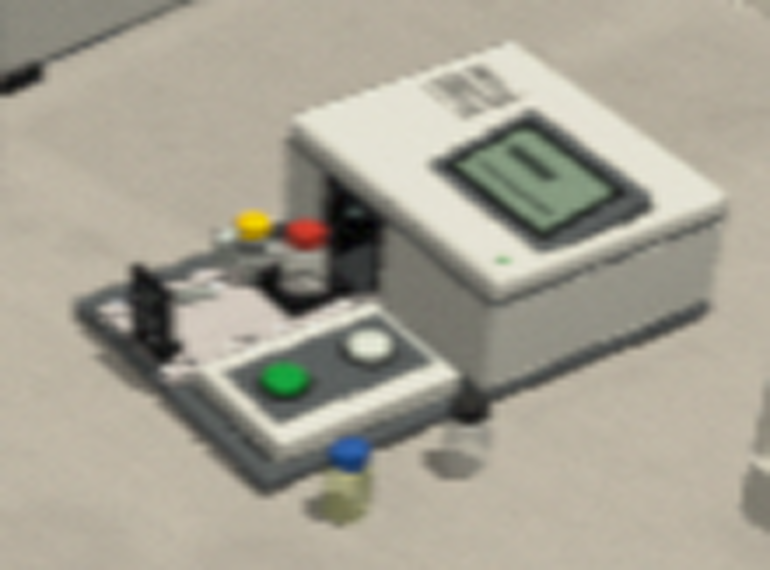

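Crop 1 (scale 7×6) shows the green key at (285,376), the white key at (370,344), and the yellow knob at (254,221). The red cap is at (307,230), the thumb plate's top edge runs from (135,266) to (170,288), and the base's front corners are at (80,308) and (265,490).

```bash
cat > h.py <<'E'
import numpy as np, cv2
from bench import manip
def ray(name,uv,z,P=None):
    P=P or manip.camera_params(name); M=P["mtx"]
    d=np.array([P["k1"],0,0,0,0.])
    s=cv2.undistortPoints(np.array([[uv]],float),M,d)[0,0]
    R=cv2.Rodrigues(P["rvec"])[0]; o=-R.T@P["tvec"]; v=R.T@np.array([*s,1])
    return o+v*(z-o[2])/v[2]
def proj(name,p,P=None):
    P=P or manip.camera_params(name)
    return cv2.projectPoints(np.array([p],float),P["rvec"],P["tvec"],P["mtx"],np.array([P["k1"],0,0,0,0.]))[0].reshape(-1)
E
python3 - <<'E'
from h import *
pts=dict(green=(285,376,42),white=(370,344,42),knob=(254,217,67),red=(307,228,72),plL=(136,266,76),plR=(170,288,76),baseL=(79,310,0),baseR=(265,492,0),baseBR=(708,318,0),headL=(293,125,100),headR=(497,300,100))
r={}
for k,(u,v,z) in pts.items():
    r[k]=ray("scene",(280+(u-0)/7-.5+.5/7,160+v/6-.5),z); print(k,r[k].round(1), proj("side",r[k]).round(1))
d=lambda a,b:(r[b]-r[a],np.linalg.norm(r[b]-r[a]),np.degrees(np.arctan2(*(r[b]-r[a])[1::-1])))
for a,b in (("green","white"),("plR","plL"),("baseR","baseL"),("baseR","baseBR"),("headR","headL")):print(a,b,d(a,b)[1:])
E
```

```text
green [555.1 -67.8  42. ] [327.7 215.8]
white [604.1 -78.2  42. ] [345.5 214.5]
knob [621.3  20.4  67. ] [337.6 193.3]
red [629.2  -9.2  72. ] [344.  194.7]
plL [541.2  22.2  76. ] [311.9 194.1]
plR [540.2  -3.   76. ] [314.4 197.1]
baseL [550.6  76.8   0. ] [309.5 210.6]
baseR [513.3 -97.   -0. ] [317.3 236.6]
baseBR [ 782.6 -155.6    0. ] [415.6 228.9]
headL [667.9  39.7 100. ] [349.5 178.8]
headR [ 626. -136.  100.] [362.3 201.3]
green white (np.float64(50.024413242575164), np.float64(-12.004576893880849))
plR plL (np.float64(25.166749609701863), np.float64(87.78158358196188))
baseR baseL (np.float64(177.7817685692723), np.float64(77.88773333438256))
baseR baseBR (np.float64(275.60812150784346), np.float64(-12.265800737695887))
headR headL (np.float64(180.56137564631626), np.float64(76.60663443681814))
```

View pics/c2.png

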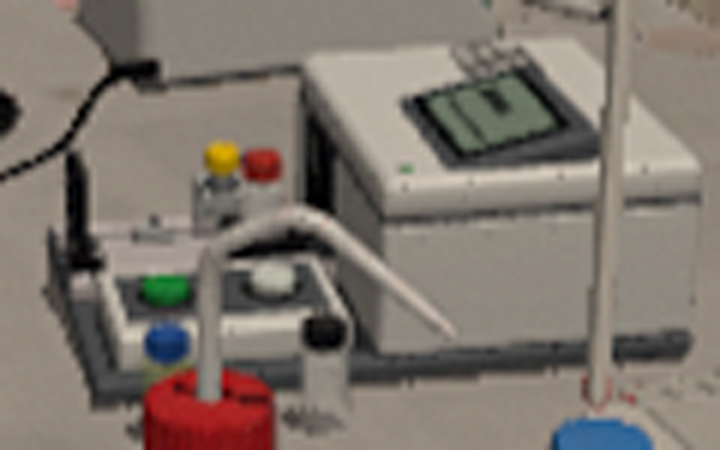

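Crop 2 (side view, 6×) shows green at (166,286), yellow at (222,150), red at (262,155), and the plate top at (76,155). These agree with the scene fit to about 2 px. The photometer's yaw is about -12.2° and the key spacing measures 50.0 mm, as given. Next I'll work out the goal in tool axes.

```bash
cat >> h.py <<'E'
from scipy.spatial.transform import Rotation as Ro
YAW=np.radians(-12.2); U=np.array([np.cos(YAW),np.sin(YAW),0]); N=np.array([-U[1],U[0],0])
PL=np.array([536.4,10.8,0]); GR=np.array([555.1,-67.8,42])
def plan(p,rot=True):
    s=manip.observe(); R=Ro.from_rotvec(s["tool_rot"]); 
    best=None
    for sg in (1,-1):
        G=Ro.from_matrix(np.c_[sg*U,-sg*N,[0,0,-1]])   # x along push, z down
        t=np.degrees((R.inv()*G).as_rotvec())
        if best is None or np.linalg.norm(t)<np.linalg.norm(best): best=t
    d=R.inv().apply(np.array(p)-s["tcp_pos"])
    print("tcp",s["tcp_pos"].round(1),"F",s["force"].round(2),"t",round(s["clock"],2),"w",round(s["width"],2))
    print("shift mm",d.round(1),"scaled",(d/800).round(4),"turn deg",best.round(1),"scaled",(best/30).round(3))
E
python3 - <<'E'
from h import *
for n,uv in dict(wash=(378,316),buf=(404,287),box=(450,350)).items(): print(n,ray("scene",uv,0).round())
s=manip.observe(); print(Ro.from_rotvec(s["tool_rot"]).as_matrix().round(3))
plan(PL-60*U+[0,0,238])
plan(PL-60*U+[0,0,150])
E
```

```text
wash [ 431. -422.    0.]
buf [ 568. -414.    0.]
box [ 485. -629.    0.]
[[-0.938  0.346 -0.001]
 [ 0.346  0.938 -0.002]
 [ 0.    -0.002 -1.   ]]
tcp [233.6 632.6 237.5] F [-0.11  0.03 -0.84] t 0.1 w 1.0
shift mm [-440.  -486.8    0.5] scaled [-5.501e-01 -6.085e-01  6.000e-04] turn deg [-0.1 -0.  -8.1] scaled [-0.004 -0.    -0.269]
tcp [233.6 632.6 237.5] F [-0.11  0.03 -0.84] t 0.1 w 1.0
shift mm [-440.1 -486.6   88.5] scaled [-0.5501 -0.6083  0.1106] turn deg [-0.1 -0.  -8.1] scaled [-0.004 -0.    -0.269]
```

```bash
python3 -m crank '[{"dx":-0.55,"dy":-0.608,"dz":0,"rz":-0.269,"grip":0},{"dx":-0.55,"dy":-0.608,"dz":0,"rz":-0.269,"grip":0},{"dx":-0.55,"dy":-0.608,"dz":0,"rz":-0.269,"grip":0},{"dx":-0.55,"dy":-0.608,"dz":0,"rz":-0.269,"grip":0},{"dx":-0.55,"dy":-0.608,"dz":0,"rz":-0.269,"grip":0},{"dx":-0.55,"dy":-0.608,"dz":0,"rz":-0.269,"grip":0},{"dx":-0.55,"dy":-0.608,"dz":0,"rz":-0.269,"grip":0},{"dx":-0.55,"dy":-0.608,"dz":0,"rz":-0.269,"grip":0},{"dx":-0.55,"dy":-0.608,"dz":0,"rz":-0.269,"grip":0},{"dx":-0.55,"dy":-0.608,"dz":0,"rz":-0.269,"grip":0},{"dx":-0.55,"dy":-0.608,"dz":0,"rz":-0.269,"grip":0},{"dx":-0.55,"dy":-0.608,"dz":0,"rz":-0.269,"grip":0}]'
python3 - <<'E'
from h import *
plan(PL-60*U+[0,0,150])
E
```

```text
tcp [233.6 632.6 237.5] F [-0.11  0.03 -0.84] t 0.1 w 1.0
shift mm [-440.1 -486.6   88.5] scaled [-0.5501 -0.6083  0.1106] turn deg [-0.1 -0.  -8.1] scaled [-0.004 -0.    -0.269]invalid input at $[0]: expected keys rx, ry, rz, dx, dy, dz, grip
```

```bash
python3 -m crank '[{"rx":0,"ry":0,"rz":-0.269,"dx":-0.55,"dy":-0.608,"dz":0,"grip":0},{"rx":0,"ry":0,"rz":-0.269,"dx":-0.55,"dy":-0.608,"dz":0,"grip":0},{"rx":0,"ry":0,"rz":-0.269,"dx":-0.55,"dy":-0.608,"dz":0,"grip":0},{"rx":0,"ry":0,"rz":-0.269,"dx":-0.55,"dy":-0.608,"dz":0,"grip":0},{"rx":0,"ry":0,"rz":-0.269,"dx":-0.55,"dy":-0.608,"dz":0,"grip":0},{"rx":0,"ry":0,"rz":-0.269,"dx":-0.55,"dy":-0.608,"dz":0,"grip":0},{"rx":0,"ry":0,"rz":-0.269,"dx":-0.55,"dy":-0.608,"dz":0,"grip":0},{"rx":0,"ry":0,"rz":-0.269,"dx":-0.55,"dy":-0.608,"dz":0,"grip":0},{"rx":0,"ry":0,"rz":-0.269,"dx":-0.55,"dy":-0.608,"dz":0,"grip":0},{"rx":0,"ry":0,"rz":-0.269,"dx":-0.55,"dy":-0.608,"dz":0,"grip":0},{"rx":0,"ry":0,"rz":-0.269,"dx":-0.55,"dy":-0.608,"dz":0,"grip":0},{"rx":0,"ry":0,"rz":-0.269,"dx":-0.55,"dy":-0.608,"dz":0,"grip":0}]'
python3 - <<'E'
from h import *
import cv2
plan(PL-60*U+[0,0,150])
P=manip.camera_params("wrist"); a=manip.snapshot("wrist"); cv2.imwrite("pics/w1.png",a[:,:,::-1])
for q in (PL+[0,0,52],GR): print(proj("wrist",q,P))
import pickle; pickle.dump(P,open("P1.pkl","wb"))
E
```

```text
clock: 1.6
tcp_pos: [478.3, 22.7, 238.3]
tool_rot: [-0.34, -3.122, 0.0]
force: [0.1, 1.0, 0.5]
width: 0.009
tcp [478.3  22.7 238.3] F [0.11 1.05 0.51] t 1.6 w 0.01
shift mm [ 0.6  0.7 88.3] scaled [0.0007 0.0009 0.1103] turn deg [-0.  -0.  -0.2] scaled [-0.001 -0.002 -0.008]
[315.36777853 225.13265111]
[261.53533241 246.76681391]
```

View pics/w1.png

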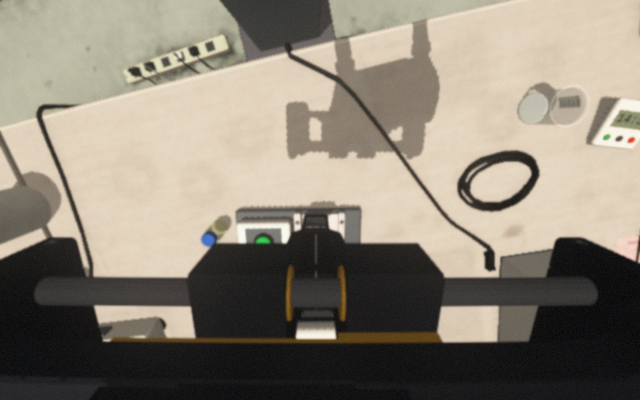

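The wrist view shows the plate just ahead of the shut fingers at about (317,218), predicted (315,225), and the green key at (263,241), partly hidden. The lateral alignment agrees, so I'll descend in front of the plate.

```bash
python3 -m crank '[{"rx":0,"ry":0,"rz":-0.008,"dx":0,"dy":0,"dz":0.08,"grip":0},{"rx":0,"ry":0,"rz":-0.008,"dx":0,"dy":0,"dz":0.16,"grip":0},{"rx":0,"ry":0,"rz":-0.008,"dx":0,"dy":0,"dz":0.23,"grip":0},{"rx":0,"ry":0,"rz":-0.008,"dx":-0.02,"dy":0,"dz":0.247,"grip":0},{"rx":0,"ry":0,"rz":-0.008,"dx":-0.03,"dy":0,"dz":0.247,"grip":0},{"rx":0,"ry":0,"rz":-0.008,"dx":-0.03,"dy":0,"dz":0.247,"grip":0}]'
python3 - <<'E'
from h import *
plan(PL-9*U+[0,0,40])
cv2.imwrite("pics/s1.png",cv2.resize(manip.snapshot("scene")[150:250,270:390,::-1],None,fx=6,fy=6,interpolation=cv2.INTER_CUBIC))
E
```

```text
clock: 2.4
tcp_pos: [502.9, 20.3, 42.3]
tool_rot: [0.325, 3.123, 0.001]
force: [-0.0, 0.5, -0.2]
width: 0.006
tcp [502.9  20.3  42.3] F [-0.01  0.49 -0.15] t 2.4 w 0.01
shift mm [-25.7  -2.3   2.4] scaled [-0.0321 -0.0029  0.003 ] turn deg [0.  0.1 0.3] scaled [0.001 0.004 0.01 ]
```

View pics/s1.png

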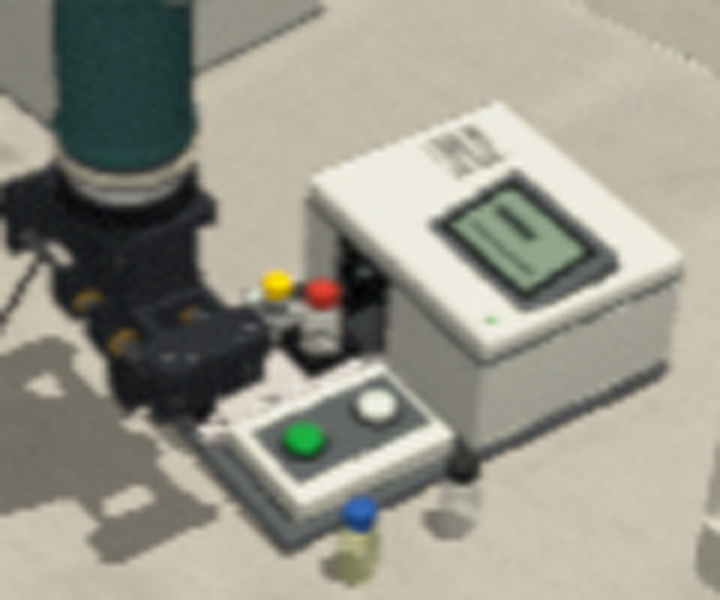

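The crop shows the shut fingers standing in front of the plate, which they hide. Red cap, yellow knob and keys are undisturbed. Now I'll feel for contact.

```bash
python3 -m crank '[{"rx":0,"ry":0,"rz":0.008,"dx":-0.012,"dy":-0.003,"dz":0,"grip":0},{"rx":0,"ry":0,"rz":0.008,"dx":-0.022,"dy":-0.003,"dz":0,"grip":0},{"rx":0,"ry":0,"rz":0.008,"dx":-0.022,"dy":-0.003,"dz":0,"grip":0},{"rx":0,"ry":0,"rz":0.008,"dx":-0.022,"dy":-0.003,"dz":0,"grip":0}]'
cat > f.py <<'E'
from h import *
s=manip.observe(); print("along U past plate0-9:",round((s["tcp_pos"]-PL+9*U)@U,1),"lat",round((s["tcp_pos"]-PL)@N,1),"z",s["tcp_pos"][2].round(1),"F.U",round(s["force"]@U,2),"F.N",round(s["force"]@N,2),"Fz",s["force"][2].round(2),"t",round(s["clock"],2))
E
python3 f.py
python3 -m crank '[{"rx":0,"ry":0,"rz":0,"dx":-0.004,"dy":0,"dz":0,"grip":0},{"rx":0,"ry":0,"rz":0,"dx":-0.004,"dy":0,"dz":0,"grip":0}]' >/dev/null; python3 f.py
python3 -m crank '[{"rx":0,"ry":0,"rz":0,"dx":-0.004,"dy":0,"dz":0,"grip":0},{"rx":0,"ry":0,"rz":0,"dx":-0.004,"dy":0,"dz":0,"grip":0}]' >/dev/null; python3 f.py
python3 -m crank '[{"rx":0,"ry":0,"rz":0,"dx":-0.004,"dy":0,"dz":0,"grip":0},{"rx":0,"ry":0,"rz":0,"dx":-0.004,"dy":0,"dz":0,"grip":0}]' >/dev/null; python3 f.py
python3 -m crank '[{"rx":0,"ry":0,"rz":0,"dx":-0.004,"dy":0,"dz":0,"grip":0},{"rx":0,"ry":0,"rz":0,"dx":-0.004,"dy":0,"dz":0,"grip":0}]' >/dev/null; python3 f.py
```

```text
clock: 2.95
tcp_pos: [518.2, 13.3, 41.1]
tool_rot: [-0.334, -3.123, -0.0]
force: [0.3, -0.3, 0.2]
width: 0.004
along U past plate0-9: -9.3 lat -1.4 z 41.1 F.U 0.33 F.N -0.26 Fz 0.21 t 2.95
along U past plate0-9: -5.9 lat -1.3 z 41.1 F.U -0.13 F.N 0.32 Fz 0.04 t 3.2
along U past plate0-9: -3.5 lat -1.3 z 40.9 F.U -2.23 F.N 0.37 Fz 2.01 t 3.45
along U past plate0-9: 0.1 lat -1.3 z 40.8 F.U -2.7 F.N -0.4 Fz 0.32 t 3.7
along U past plate0-9: 3.4 lat -1.3 z 40.8 F.U -3.29 F.N 1.02 Fz -0.69 t 3.95
```

Contact came at about coordinate -4, so the slide is now about 7 mm in. I'll continue in small steps and watch for the tooth's force rise near 20 mm and its drop near 45 mm.

```bash
python3 -m crank '[{"rx":0,"ry":0,"rz":0,"dx":-0.004,"dy":0,"dz":0,"grip":0},{"rx":0,"ry":0,"rz":0,"dx":-0.008,"dy":0,"dz":0,"grip":0},{"rx":0,"ry":0,"rz":0,"dx":-0.008,"dy":0,"dz":0,"grip":0}]' >/dev/null; python3 f.py
python3 -m crank '[{"rx":0,"ry":0,"rz":0,"dx":-0.004,"dy":0,"dz":0,"grip":0},{"rx":0,"ry":0,"rz":0,"dx":-0.004,"dy":0,"dz":0,"grip":0}]' >/dev/null; python3 f.py
python3 -m crank '[{"rx":0,"ry":0,"rz":0,"dx":-0.004,"dy":0,"dz":0,"grip":0},{"rx":0,"ry":0,"rz":0,"dx":-0.004,"dy":0,"dz":0,"grip":0}]' >/dev/null; python3 f.py
python3 -m crank '[{"rx":0,"ry":0,"rz":0,"dx":-0.004,"dy":0,"dz":0,"grip":0},{"rx":0,"ry":0,"rz":0,"dx":-0.004,"dy":0,"dz":0,"grip":0}]' >/dev/null; python3 f.py
python3 -m crank '[{"rx":0,"ry":0,"rz":0,"dx":-0.005,"dy":0,"dz":0,"grip":0},{"rx":0,"ry":0,"rz":0,"dx":-0.01,"dy":0,"dz":0,"grip":0},{"rx":0,"ry":0,"rz":0,"dx":-0.012,"dy":0,"dz":0,"grip":0},{"rx":0,"ry":0,"rz":0,"dx":-0.012,"dy":0,"dz":0,"grip":0}]' >/dev/null; python3 f.py
python3 -m crank '[{"rx":0,"ry":0,"rz":0,"dx":-0.004,"dy":0,"dz":0,"grip":0},{"rx":0,"ry":0,"rz":0,"dx":-0.006,"dy":0,"dz":0,"grip":0},{"rx":0,"ry":0,"rz":0,"dx":-0.006,"dy":0,"dz":0,"grip":0}]' >/dev/null; python3 f.py
```

```text
along U past plate0-9: 9.9 lat -1.2 z 40.8 F.U -4.03 F.N 1.9 Fz -1.12 t 4.33
along U past plate0-9: 12.9 lat -1.2 z 40.8 F.U -4.2 F.N 1.73 Fz -1.99 t 4.58
along U past plate0-9: 15.8 lat -1.2 z 40.8 F.U -4.3 F.N 2.77 Fz -1.17 t 4.83
along U past plate0-9: 18.7 lat -1.1 z 40.8 F.U -5.05 F.N 2.23 Fz -0.79 t 5.08
along U past plate0-9: 27.6 lat -1.1 z 40.8 F.U -8.17 F.N 2.94 Fz 1.32 t 5.58
along U past plate0-9: 32.7 lat -1.0 z 40.8 F.U -7.03 F.N 2.98 Fz 0.72 t 5.95
```

```bash
python3 -m crank '[{"rx":0,"ry":0,"rz":0,"dx":-0.004,"dy":0,"dz":0,"grip":0},{"rx":0,"ry":0,"rz":0,"dx":-0.005,"dy":0,"dz":0,"grip":0},{"rx":0,"ry":0,"rz":0,"dx":-0.005,"dy":0,"dz":0,"grip":0}]' >/dev/null; python3 f.py
python3 -m crank '[{"rx":0,"ry":0,"rz":0,"dx":-0.003,"dy":0,"dz":0,"grip":0},{"rx":0,"ry":0,"rz":0,"dx":-0.003,"dy":0,"dz":0,"grip":0}]' >/dev/null; python3 f.py
python3 -m crank '[{"rx":0,"ry":0,"rz":0,"dx":-0.003,"dy":0,"dz":0,"grip":0},{"rx":0,"ry":0,"rz":0,"dx":-0.003,"dy":0,"dz":0,"grip":0}]' >/dev/null; python3 f.py
python3 -m crank '[{"rx":0,"ry":0,"rz":0,"dx":-0.003,"dy":0,"dz":0,"grip":0},{"rx":0,"ry":0,"rz":0,"dx":-0.003,"dy":0,"dz":0,"grip":0}]' >/dev/null; python3 f.py
python3 -m crank '[{"rx":0,"ry":0,"rz":0,"dx":-0.003,"dy":0,"dz":0,"grip":0},{"rx":0,"ry":0,"rz":0,"dx":-0.003,"dy":0,"dz":0,"grip":0}]' >/dev/null; python3 f.py
```

```text
along U past plate0-9: 36.6 lat -0.9 z 40.8 F.U -7.65 F.N 3.54 Fz 0.65 t 6.33
along U past plate0-9: 38.9 lat -0.9 z 40.8 F.U -6.93 F.N 2.61 Fz -0.04 t 6.58
along U past plate0-9: 41.3 lat -0.9 z 40.8 F.U -6.91 F.N 3.85 Fz 0.73 t 6.83
along U past plate0-9: 44.1 lat -0.9 z 40.8 F.U -6.57 F.N 3.11 Fz 0.48 t 7.08
along U past plate0-9: 46.5 lat -0.9 z 40.8 F.U -7.0 F.N 4.46 Fz 0.53 t 7.33
```

```bash
python3 -m crank '[{"rx":0,"ry":0,"rz":0,"dx":-0.003,"dy":0,"dz":0,"grip":0},{"rx":0,"ry":0,"rz":0,"dx":-0.006,"dy":0,"dz":0,"grip":0},{"rx":0,"ry":0,"rz":0,"dx":-0.006,"dy":0,"dz":0,"grip":0},{"rx":0,"ry":0,"rz":0,"dx":-0.006,"dy":0,"dz":0,"grip":0}]' >/dev/null; python3 f.py
python3 -m crank '[{"rx":0,"ry":0,"rz":0,"dx":0.003,"dy":0,"dz":0,"grip":0},{"rx":0,"ry":0,"rz":0,"dx":0.006,"dy":0,"dz":0,"grip":0},{"rx":0,"ry":0,"rz":0,"dx":0.009,"dy":0,"dz":0,"grip":0},{"rx":0,"ry":0,"rz":0,"dx":0.012,"dy":0,"dz":0,"grip":0},{"rx":0,"ry":0,"rz":0,"dx":0.012,"dy":0,"dz":0,"grip":0}]' >/dev/null; python3 f.py
```

```text
along U past plate0-9: 51.1 lat -0.8 z 40.9 F.U -6.84 F.N 3.42 Fz 0.42 t 7.83
along U past plate0-9: 42.5 lat -1.1 z 41.1 F.U -4.63 F.N 3.02 Fz -1.13 t 8.45
```

```bash
python3 -m crank '[{"rx":0,"ry":0,"rz":0,"dx":0.002,"dy":0,"dz":0,"grip":0},{"rx":0,"ry":0,"rz":0,"dx":0.002,"dy":0,"dz":0,"grip":0},{"rx":0,"ry":0,"rz":0,"dx":0.002,"dy":0,"dz":0,"grip":0}]' >/dev/null; python3 f.py;python3 -m crank '[{"rx":0,"ry":0,"rz":0,"dx":0.002,"dy":0,"dz":0,"grip":0},{"rx":0,"ry":0,"rz":0,"dx":0.002,"dy":0,"dz":0,"grip":0},{"rx":0,"ry":0,"rz":0,"dx":0.002,"dy":0,"dz":0,"grip":0}]' >/dev/null; python3 f.py
```

```text
along U past plate0-9: 42.2 lat -1.5 z 41.6 F.U 0.43 F.N -0.48 Fz -0.9 t 8.82
along U past plate0-9: 39.8 lat -1.3 z 41.3 F.U 0.44 F.N 0.71 Fz 0.13 t 9.2
```

The force dropped to zero on backing off, so the slide is latched. I'll retract, lift and look.

```bash
python3 -m crank '[{"rx":0,"ry":0,"rz":0,"dx":0.02,"dy":0,"dz":0,"grip":0},{"rx":0,"ry":0,"rz":0,"dx":0.04,"dy":0,"dz":0,"grip":0},{"rx":0,"ry":0,"rz":0,"dx":0.05,"dy":0,"dz":-0.05,"grip":0},{"rx":0,"ry":0,"rz":0,"dx":0.05,"dy":0,"dz":-0.1,"grip":0},{"rx":0,"ry":0,"rz":0,"dx":0.05,"dy":0,"dz":-0.1,"grip":0},{"rx":0,"ry":0,"rz":0,"dx":0.05,"dy":0,"dz":-0.1,"grip":0}]' >/dev/null
python3 - <<'E'
from h import *
plan(GR+[0,0,40]); plan(GR+[0,0,10])
a=cv2.resize(manip.snapshot("scene")[150:245,270:390,::-1],None,fx=6,fy=6,interpolation=cv2.INTER_CUBIC)
cv2.imwrite("pics/s2.png",a)
E
```

```text
tcp [525.6  11.7 120.5] F [ 0.51 -0.03  0.32] t 9.95 w 0.0
shift mm [-45.6 -71.5  38.5] scaled [-0.057  -0.0894  0.0481] turn deg [-0. -0.  0.] scaled [-0.    -0.002  0.   ]
tcp [525.6  11.7 120.5] F [ 0.51 -0.03  0.32] t 9.95 w 0.0
shift mm [-45.6 -71.5  68.5] scaled [-0.057  -0.0894  0.0856] turn deg [-0. -0.  0.] scaled [-0.    -0.002  0.   ]
```

View pics/s2.png

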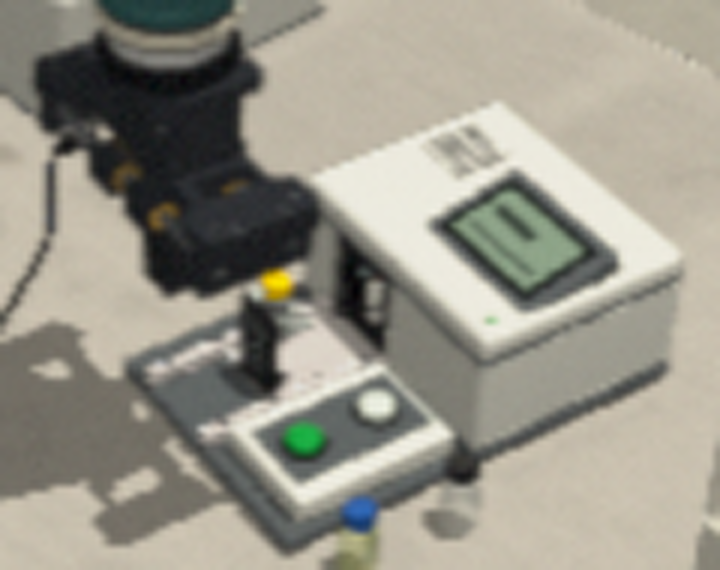

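The slide stays in: the plate's top is at about (257,300), the vial is in the tunnel, and the yellow knob is down at (277,285), the same as before. Next I'll go over the green key.

```bash
python3 -m crank '[{"rx":0,"ry":0,"rz":0,"dx":-0.03,"dy":-0.045,"dz":0,"grip":0},{"rx":0,"ry":0,"rz":0,"dx":-0.057,"dy":-0.09,"dz":0,"grip":0},{"rx":0,"ry":0,"rz":0,"dx":-0.057,"dy":-0.09,"dz":0.05,"grip":0},{"rx":0,"ry":0,"rz":0,"dx":-0.057,"dy":-0.09,"dz":0.085,"grip":0},{"rx":0,"ry":0,"rz":0,"dx":-0.057,"dy":-0.09,"dz":0.085,"grip":0},{"rx":0,"ry":0,"rz":0,"dx":-0.057,"dy":-0.09,"dz":0.085,"grip":0}]' >/dev/null
python3 - <<'E'
from h import *
plan(GR)
a=cv2.resize(manip.snapshot("scene")[150:245,270:390,::-1],None,fx=6,fy=6,interpolation=cv2.INTER_CUBIC)
cv2.imwrite("pics/s3.png",a)
E
```

```text
tcp [556.  -68.3  52.9] F [ 0.47  0.18 -0.19] t 10.75 w 0.0
shift mm [ 0.9  0.3 10.9] scaled [0.0012 0.0004 0.0136] turn deg [-0.  -0.1  0. ] scaled [-0.    -0.002  0.   ]
```

View pics/s3.png

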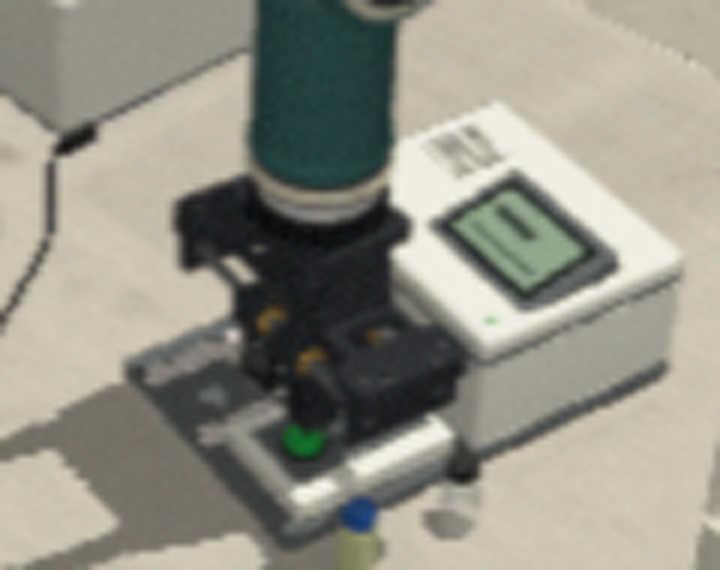

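The fingertips are right above the green key, which shows at (304,435). I'll press in small steps and watch Fz.

```bash
python3 -m crank '[{"rx":0,"ry":0,"rz":0,"dx":0,"dy":0,"dz":0.01,"grip":0},{"rx":0,"ry":0,"rz":0,"dx":0,"dy":0,"dz":0.01,"grip":0},{"rx":0,"ry":0,"rz":0,"dx":0,"dy":0,"dz":0.01,"grip":0}]' >/dev/null; python3 f.py
python3 -m crank '[{"rx":0,"ry":0,"rz":0,"dx":0,"dy":0,"dz":0.003,"grip":0},{"rx":0,"ry":0,"rz":0,"dx":0,"dy":0,"dz":0.003,"grip":0},{"rx":0,"ry":0,"rz":0,"dx":0,"dy":0,"dz":0.003,"grip":0}]' >/dev/null; python3 f.py
python3 -m crank '[{"rx":0,"ry":0,"rz":0,"dx":0,"dy":0,"dz":0.002,"grip":0},{"rx":0,"ry":0,"rz":0,"dx":0,"dy":0,"dz":0.002,"grip":0},{"rx":0,"ry":0,"rz":0,"dx":0,"dy":0,"dz":0.002,"grip":0}]' >/dev/null; python3 f.py
python3 -m crank '[{"rx":0,"ry":0,"rz":0,"dx":0,"dy":0,"dz":0.002,"grip":0},{"rx":0,"ry":0,"rz":0,"dx":0,"dy":0,"dz":0.002,"grip":0},{"rx":0,"ry":0,"rz":0,"dx":0,"dy":0,"dz":0.002,"grip":0}]' >/dev/null; python3 f.py
```

```text
along U past plate0-9: 45.3 lat -73.2 z 45.4 F.U -0.43 F.N 1.06 Fz -0.05 t 11.18
along U past plate0-9: 45.1 lat -73.3 z 42.7 F.U -0.07 F.N 0.37 Fz 0.14 t 11.55
along U past plate0-9: 45.3 lat -73.3 z 41.3 F.U -0.35 F.N -0.44 Fz 1.89 t 11.93
along U past plate0-9: 45.3 lat -73.3 z 39.7 F.U -0.24 F.N -0.38 Fz 2.54 t 12.3
```

```bash
python3 -m crank '[{"rx":0,"ry":0,"rz":0,"dx":0,"dy":0,"dz":0.002,"grip":0},{"rx":0,"ry":0,"rz":0,"dx":0,"dy":0,"dz":0.002,"grip":0},{"rx":0,"ry":0,"rz":0,"dx":0,"dy":0,"dz":0.002,"grip":0}]' >/dev/null; python3 f.py
python3 -m crank '[{"rx":0,"ry":0,"rz":0,"dx":0,"dy":0,"dz":0.001,"grip":0},{"rx":0,"ry":0,"rz":0,"dx":0,"dy":0,"dz":0.001,"grip":0},{"rx":0,"ry":0,"rz":0,"dx":0,"dy":0,"dz":0.001,"grip":0}]' >/dev/null; python3 f.py
```

```text
along U past plate0-9: 45.3 lat -73.3 z 38.4 F.U -1.38 F.N 0.66 Fz 4.9 t 12.68
along U past plate0-9: 45.3 lat -73.3 z 38.3 F.U -3.45 F.N 0.25 Fz 10.08 t 13.05
```

The key bottomed out: z stopped at 38.3 and the force exceeded 3.6 N. Now up and clear.

```bash
python3 -m crank '[{"rx":0,"ry":0,"rz":0,"dx":0,"dy":0,"dz":-0.01,"grip":0},{"rx":0,"ry":0,"rz":0,"dx":0,"dy":0,"dz":-0.03,"grip":0},{"rx":0,"ry":0,"rz":0,"dx":0,"dy":0,"dz":-0.09,"grip":0},{"rx":0,"ry":0,"rz":0,"dx":0.05,"dy":0.05,"dz":-0.15,"grip":0},{"rx":0,"ry":0,"rz":0,"dx":0.1,"dy":0.12,"dz":-0.2,"grip":0},{"rx":0,"ry":0,"rz":0,"dx":0.1,"dy":0.2,"dz":-0.2,"grip":0},{"rx":0,"ry":0,"rz":0,"dx":0.1,"dy":0.26,"dz":-0.2,"grip":0},{"rx":0,"ry":0,"rz":0,"dx":0.1,"dy":0.26,"dz":-0.2,"grip":0},{"rx":0,"ry":0,"rz":0,"dx":0.1,"dy":0.26,"dz":-0.2,"grip":0}]' >/dev/null; python3 f.py
python3 - <<'E'
from h import *
a=cv2.resize(manip.snapshot("scene")[150:320,270:430,::-1],None,fx=4.5,fy=3.5,interpolation=cv2.INTER_CUBIC)
cv2.imwrite("pics/s4.png",a)
E
```

```text
along U past plate0-9: -35.2 lat 134.8 z 197.1 F.U -0.04 F.N -0.01 Fz -0.15 t 14.18
```

View pics/s4.png

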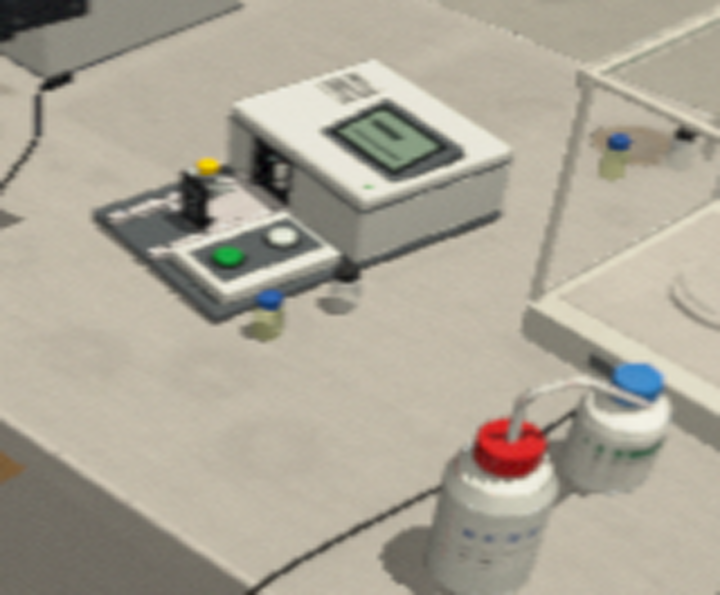

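The slide is still latched (plate at (195,195), knob down at (207,166)). The green key is up at (229,257), and the bystanders stand as before.

```bash
python3 -c "
from bench import manip; print(manip.hand_in())"
```

```text
the job is handed in; nothing more can be done
None
```

The slide is latched with the vial in the light path, the green start key was then pressed and came up again, and the job is handed in at about 14 s of the 42 s allowed.

- **Slide:** I pushed the thumb plate with the shut fingertips to about 55–56 mm, short of the 64 mm end stop. The highest push force I read was about 8 N. When I backed off, the force fell to zero near 48 mm, which is where the slide should sit on the pin. Pictures after the retreat and at the end show the slide in and the yellow knob down.
- **Start key:** I pressed it until it bottomed out, with z stopping at 38.3 mm and a final force of about 10 N. The last picture shows it up again.
- **Everything else:** The white zero key, both nearby vials, the wash bottle and the buffer bottle look undisturbed in the last picture. I did not check the beaker separately. The robot is clear, at a TCP height of about 197 mm.

**Uncertain:**
- The force drop as the pin fell behind the tooth was weak against the noise, so the latch rests on the force going to zero and on the pictures.
- I estimated the slide position from where contact was felt, so it is good to about 1.5 mm.

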